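Square a sample plate against the stops and lay it on the measuring carrier

ROBOT

A 6-joint arm with a two-finger parallel gripper is mounted at the origin on the work surface. World frame = base frame: x ahead of the robot, y to its left, z up, the work surface at z = 0. Lengths are in m, angles in rad, forces in N, time in s.
With the tool pointing down it reaches from about 0.35 to 0.975 m from the base axis. Payload 4.9 kg.
Tool frame: the origin (TCP) lies between the finger pads; the fingertips stand 17 mm ahead of it and the grasp point (between the pads) lies 2 mm behind it; z points along the fingers, y is the direction in which the jaws open and shut (so a half turn about z gives the same grasp; the last joint's range is limited). The gripper opens to 85 mm and grips with 20 to 120 N. Pads are 22 mm wide; open, the fingers measure 114 mm over their backs; the gripper's body (76 mm by 85 mm) begins 54 mm behind the grasp point. The pads swing forward as they close: fully open they stand 13 mm farther back than shut.
Start: joints at [-1.456, 0.053, 1.613, -0, 1.476, -0.119], TCP at [0.145, -0.608, 0.248] pointing down, gripper open.
Joint ranges: [-3.01, 3.01], [-1.01, 2.22], [0.06, 2.58], [-1.02, 4.17], [0.09, 2.62], [-3.14, 3.14]. Speed limits (rad/s): [2.57, 2.57, 3.14, 3.14, 3.14, 3.14].

INTERFACE

Orientations are given as a unit quaternion [w, x, y, z].
In Python, from plant import state, grab_frame, camera_model, job_done, find_in, silhouettes, landmark_of gives the robot as it stands.
- The arm moves only by the shell command python3 -m crank 'ROWS'. ROWS is JSON, a list of rows, each an object with "angular": the turn, a rotation vector about the tool's x, y, z each as a share of 5 degrees, from -1 to 1, a list of three; "delta_pos": the shift along the tool's x, y, z each as a share of 3 cm, from -1 to 1, a list of three; "gripper": the opening, from 0 (shut) to 1 (fully open). In form: [{"angular": [ax, ay, az], "delta_pos": [tx, ty, tz], "gripper": gripper}, ...]. A call has 1 to 12 rows; each row shifts and turns the commanded pose from where the row before left it, along the tool's axes as they then stand; what a row does not reach is not made up. A row lasts 1/8 s, in which the tool goes at most 62.5 mm and 10.7 degrees, less where a joint would pass 70% of its speed; a pose out of reach is approached as far as the arm can. A call with a number of a shift or a turn outside -1 to 1 is refused whole. A call with a gripper value outside its range is refused whole. The fingers move at their own pace and stop on an object; the grip force is fixed at half the most. Time passes only in rows, so rows that do not move let the fingers close. It gives the time, the measured TCP pose, the force and the opening at its end, in the units of the state.
- state(): the state, without advancing time (a new reading comes with each control period).
- grab_frame(name): name is "scene" or "top" or "wrist"; returns the picture (480x640x3 uint8, red, green, blue); there is no depth.
- camera_model(name): a dict with "camera_matrix" (3x3 intrinsics, pixels), "rvec" (rotation vector, rad) and "tvec" (3), from world to camera coordinates, as OpenCV has them; the wrist camera has in their place "mount" (4x4, takes a point from camera to tool coordinates, whose origin is the TCP and whose axes are the flange's). Camera axes: x right, y down, z forward; pixel columns grow to the right and rows downward; lengths in m; the calibration is good to about 2 mm. A picture is of the moment at which its call begins: read the wrist's pose just before it. camera_model takes no time and is no camera call.
- job_done(): hands the job in, once; it reports no verdict.
Trained networks look in the newest picture that a camera, given by its name, has taken for a name from the list of things; names that differ only in an ending like _2 or _b are one class to them, and where a whole thing is asked for, a point or a joint stands for the part that bears it (a point fixed in the world has none). Each returns a list of dicts, best first, with "conf" (0 to 1); they miss things now and then, are a little off and sometimes report something else, mostly with a low value. They report only what shows in the picture. A call takes as long as a camera call. They do not tell look-alikes from the thing itself.
- find_in(camera, target): "bbox" ([left, top, right, bottom] in pixels, round what is visible of it).
- silhouettes(camera, target): "mask" (480x640 bool, what is visible of it) and "bbox" ([left, top, right, bottom] in pixels, round what is visible of it).
- landmark_of(camera, target): "pixel" ([column, row] in pixels: a listed point, or the origin of a listed thing).
The state is a dict: "time": time; "joint_pos": joint angles; "joint_vel": joint speeds; "joint_efforts": joint torques, N m; "tool_pos": TCP position; "tool_rot": TCP orientation; "contact_force": force on the tool from outside, world axes, zero at the start; "ft_torque": the same for the moment, N m; "gripper_width": opening from 0.0 (shut) to 1.0 (fully open).
Only numpy, scipy, OpenCV 4.12 (cv2) and the standard library are available. Lean on these libraries where they do the work, as an engineer would, in place of code of your own. Each camera call takes 0.05 s, during which the arm holds its last target.

TASK

Slide the long flat sample plate along the granite block, keeping it flat, until it sits fully home in the corner of the steel stops, its long side against the long stop line and its end against the end stop. Then grip it, lift it straight up at least 50 mm, and lay it gently down flat on the measuring carrier, wholly inside the rectangle drawn on the glass, and let go. Leave the other things on the bench where they are.

Things in the scene. Friction and masses are not known exactly. Their poses are not given: they have to be found in the camera images.
- plate_center (a point): Centre (half-way up) of the loose sample plate: a flat bare aluminium bar, 50 mm (its x) by 140 mm (its y, the long way) by 14 mm thick, z up, 0.2 to 0.35 kg, two large and two small dark bores drawn on its top. The same after a half turn. It starts flat on the granite block, 90 to 150 mm from its place in the corner and up to 0.35 rad askew.
- block: Grey granite block, fixed, 240 mm (x) by 300 mm (y) by 30 mm high; origin: centre of its underside. On it, dark steel stops 12 mm high and 22 mm thick, along its far (+x) side and at its +y end; the other two sides are open. Bar faces for the plate's long side: at x +85 mm, looking to -x. Face for its end: at y +100 mm, looking to -y, on a bar from x +18 to +85 mm.
- seat (a point): Where the plate's centre lies when fully home in the corner; fixed to the block, its axes, z up, 7 mm above the block's top, at x +60, y +30 mm of the block. From this point: the long side stops against faces at x +25 mm, a long bar from y -175 to -43 mm and a short bar from y +46 to +92 mm with rounded lead-in; the 89 mm gap between leaves room for a finger. The end stops at y +70 mm.
- outline (a point): Where the plate's centre belongs on the carrier: middle of the rectangle, 7 mm above the carrier's top; axes of the carrier, z up. A thin dark line on the pale glass draws a rectangle 62 mm (x) by 152 mm (y) inside the line: 6 mm of room all round the plate.
- carrier: Measuring carrier: fixed aluminium slab, 200 mm (x) by 240 mm (y) by 20 mm high, with a pale flat glass inlay flush with its top; origin: centre of its underside. It stands beside the block, on its left or right.
- gauge_post_mid (a point): Middle of an upright steel cylinder, 50 mm across and 100 mm high, loose; leave alone.
- round_sample_mid (a point): Middle of a round aluminium disc, 64 mm across and 14 mm thick, loose on the bench; leave alone.
- parts_tray_mid (a point): Middle of an open blue plastic parts tray, 140 by 200 by 50 mm high; leave alone.
- loupe_mid (a point): Middle of a black stand loupe, 56 mm across and 32 mm high; leave alone.
- plate: The same sample plate, given at the centre of its underside. Sliding it on the granite takes up to about 8 N; pressing it against the stops with 10 to 15 N does no harm.
Mind the look-alikes: they are no part of the job. What is shaped like the plate but green or purple is not meant.

How it is judged:
On the way, in this order (a step that is already met when the one before it is completed fails the run):
1. the plate lies flat, fully home in the corner of the stops (within 3 mm and 2 degrees) (x of plate_center in the frame of seat between -0.003 and 0.003 m and y of plate_center in the frame of seat between -0.003 and 0.003 m and z of plate_center in the frame of seat between -0.003 and 0.003 m and angle between the y axis of plate_center and the y axis of seat, either way round below 0.035 rad), for 0.3 s.
2. the plate is lifted straight up, more than 45 mm off the block (z of plate_center in the frame of seat above 0.045 m), for 0.1 s.
At the end, for the whole second after the job is handed in: The plate lies flat, right way up and at rest on the carrier's glass, released, inside the drawn rectangle: its centre within 7 mm of the rectangle's middle along each of its sides, and its long side within 0.1 rad of the rectangle's (x of plate_center in the frame of outline between -0.007 and 0.007 m and y of plate_center in the frame of outline between -0.007 and 0.007 m and z of plate_center in the frame of outline between -0.003 and 0.003 m and angle between the y axis of plate_center and the y axis of outline, either way round below 0.1 rad and angle between plate_center's own z axis and vertical below 0.05 rad and linear speed of plate below 0.01 m/s and angular speed of plate below 0.1 rad/s); the robot touches nothing.
It fails at once if the plate is carried instead of slid: raised 10 to 40 mm off the granite while over the block and more than 30 mm from its place in the corner (z of plate_center in the frame of seat between 0.01 and 0.04 m and x of plate_center in the frame of seat between -0.18 and 0.06 m and y of plate_center in the frame of seat between -0.18 and 0.12 m and horizontal distance between plate_center and seat above 0.03 m).
It fails at once if the plate is dropped or slammed onto the carrier (faster than 0.35 m/s within 25 mm of the glass) (horizontal distance between plate_center and outline below 0.1 m and z of plate_center in the frame of outline below 0.025 m and linear speed of plate above 0.35 m/s).
It fails at once if one of the other things on the bench is moved more than 20 mm (distance of any of gauge_post_mid, round_sample_mid, parts_tray_mid, loupe_mid from where it was at the start of the episode above 0.02 m).
It also fails if it takes over 58 s, if anything falls off the work surface, if the arm or the gripper's body presses on something with over 40 N, if the wrist force passes 120 N, or if a joint passes its speed limit or range.

## Working session

There is one attempt and no reset: what is moved stays moved. The work goes in short steps, Python scripts to look and compute and a shell command to move; the robot and the scene stay as the last step left them, time stands still between calls to the robot, and variables do not carry over. Pictures are saved under pics/ and viewed, and the job is handed in when it is done.

```bash
ls; mkdir -p pics
python3 - <<'E'
from plant import *
import cv2
s=state(); print({k:(v if not hasattr(v,'round') else v) for k,v in s.items()})
for n in ["scene","top"]:
    f=grab_frame(n); cv2.imwrite(f"pics/{n}0.png",f[:,:,::-1]); print(n,camera_model(n))
    for t in ["plate_center","seat","outline","block","carrier","gauge_post_mid","round_sample_mid","parts_tray_mid","loupe_mid"]:
        print(t,[(d['conf'],d['pixel']) for d in landmark_of(n,t)][:3])
print(camera_model("wrist"))
print(state()['time'])
E
```

```text
pics
{'time': 0.0, 'joint_pos': array([-1.45599502e+00,  5.33689358e-02,  1.61427280e+00, -7.15151828e-06,
        1.47599859e+00, -1.18990488e-01]), 'joint_vel': array([ 1.51270063e-03,  7.31019092e-04, -1.08178032e-04,  4.96548787e-04,
        9.16855236e-05,  1.42407175e-03]), 'joint_efforts': array([ 7.82705174e-04, -3.93674362e+01, -3.70178747e+01, -3.64551738e-05,
        7.02892430e-03, -1.52738801e-05]), 'tool_pos': array([ 0.14472991, -0.60741624,  0.24706816]), 'tool_rot': array([-1.02384020e-03,  9.93174891e-01,  1.16630134e-01, -1.41483362e-06]), 'contact_force': array([0.27659734, 0.10466654, 0.22546698]), 'ft_torque': array([ 0.00214758, -0.02403747, -0.02763932]), 'gripper_width': 1.0006303059157835}
scene {'camera_matrix': array([[609.95433212,   0.        , 315.8642324 ],
       [  0.        , 609.95433212, 244.72463172],
       [  0.        ,   0.        ,   1.        ]]), 'rvec': array([ 2.2080158 ,  0.94250346, -0.38937939]), 'tvec': array([-0.42474919, -0.23349959,  1.99613689])}
plate_center [(0.91, [246.3, 229.0]), (0.88, [407.6, 288.4]), (0.77, [341.2, 226.5])
[... 814 characters left out ...]
[389.7, 240.6])]
gauge_post_mid [(0.65, [330.5, 170.8])]
round_sample_mid [(0.67, [462.6, 216.0])]
parts_tray_mid [(0.9, [162.0, 255.6])]
loupe_mid [(0.79, [485.1, 268.3])]
{'camera_matrix': array([[410.99662341,   0.        , 323.43472088],
       [  0.        , 410.99662341, 237.77490979],
       [  0.        ,   0.        ,   1.        ]]), 'mount': array([[-3.67129009e-04, -9.45410019e-01, -3.25883049e-01,
         8.46015401e-02],
       [ 9.99999720e-01, -5.59509660e-04,  4.96611077e-04,
        -7.09866917e-04],
       [-6.51835802e-04, -3.25882776e-01,  9.45409960e-01,
        -1.24440954e-01],
       [ 0.00000000e+00,  0.00000000e+00,  0.00000000e+00,
         1.00000000e+00]])}
1.0
```

View pics/top0.png

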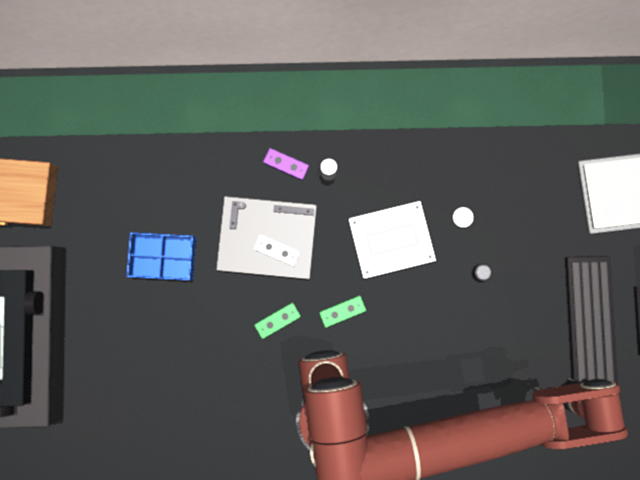

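View pics/scene0.png

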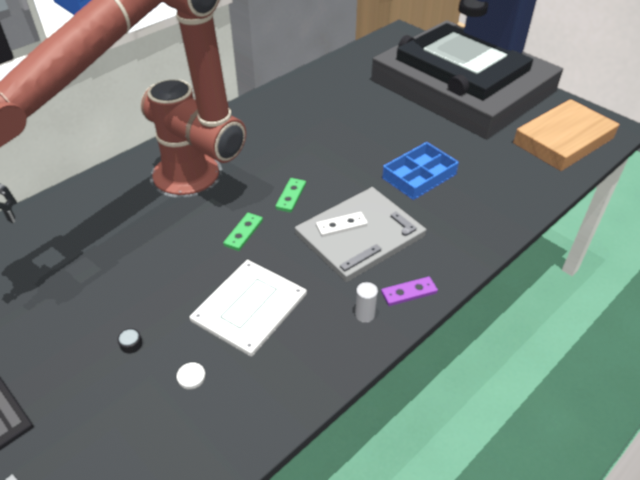

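```bash
cat > h.py <<'E'
import numpy as np, cv2
from scipy.spatial.transform import Rotation as R
from scipy.optimize import least_squares
from plant import *
def Tw(s=None):
    s=s or state(); q=np.array(s['tool_rot']); T=np.eye(4)
    T[:3,:3]=R.from_quat([q[1],q[2],q[3],q[0]]).as_matrix(); T[:3,3]=s['tool_pos']; return T
def cam(name,T=None):
    m=camera_model(name); K=np.array(m['camera_matrix'])
    if name=='wrist':
        C=(T if T is not None else Tw())@np.array(m['mount']); return K,C[:3,:3],C[:3,3]
    Rm=cv2.Rodrigues(np.array(m['rvec']))[0]; return K,Rm.T,-Rm.T@np.array(m['tvec'])
def ray(c,p,z):
    K,Rc,o=c; p=np.atleast_2d(p).astype(float)
    d=(Rc@np.linalg.inv(K)@np.c_[p,np.ones(len(p))].T).T
    return (o+d*((z-o[2])/d[:,2])[:,None])[:,:2]
def proj(c,P):
    K,Rc,o=c; P=np.atleast_2d(P); q=(K@(Rc.T@(P-o).T)).T; return q[:,:2]/q[:,2:]
def rect_pts(x,y,a,w,h,z):
    c,s=np.cos(a),np.sin(a)
    return np.array([[x+c*u-s*v,y+s*u+c*v,z] for u,v in [(-w/2,-h/2),(w/2,-h/2),(w/2,h/2),(-w/2,h/2)]])
E
python3 - <<'E'
from h import *
grab_frame("top"); c=cam("top")
for t,z in [("plate_center",.044),("block",.03),("carrier",.02),("parts_tray_mid",.05),("round_sample_mid",.014),("gauge_post_mid",.1),("loupe_mid",.03)]:
    for d in silhouettes("top",t)[:4]:
        m=d['mask'].astype(np.uint8); cs=max(cv2.findContours(m,0,2)[0],key=cv2.contourArea)
        w=ray(c,cs[:,0],z).astype(np.float32)
        r=cv2.minAreaRect(w*1000); print(t,d['conf'],np.round(r[0],1),np.round(r[1],1),round(r[2],1), cv2.boxPoints(r).round().tolist())
for t,z,p in [("plate",.037,(278,248.4)),("block",0,(266,237)),("seat",.037,(261.5,218.3)),("outline",.027,(391.8,236.1)),("carrier",0,(389.7,240.6)),("post",.05,(330.5,170.8)),("round",.007,(462.6,216)),("tray",.025,(162,255.6)),("loupe",.016,(485,268))]: print(t,ray(c,p,z))
E
```

```text
plate_center 0.93 [324.3 167.3] [ 50.4 138.9] 28.4 [[269.0, 216.0], [335.0, 94.0], [379.0, 118.0], [313.0, 240.0]]
plate_center 0.77 [825.1 133.3] [139.9  51.7] 64.6 [[772.0, 81.0], [818.0, 59.0], [878.0, 185.0], [832.0, 208.0]]
plate_center 0.64 [546.6 166.3] [137.   49.1] 64.2 [[495.0, 115.0], [539.0, 94.0], [598.0, 217.0], [554.0, 239.0]]
block 0.6 [588.8 199.3] [301.  241.3] 83.6 [[452.0, 63.0], [692.0, 36.0], [726.0, 335.0], [486.0, 362.0]]
carrier 0.78 [ 574.8 -205.6] [202.  242.1] 12.6 [[450.0, -110.0], [503.0, -346.0], [700.0, -302.0], [647.0, -65.0]]
parts_tray_mid 0.97 [533.6 533.5] [215.3 143.7] 85.2 [[453.0, 432.0], [596.0, 420.0], [614.0, 635.0], [471.0, 647.0]]
round_sample_mid 0.55 [ 642.6 -438.4] [62.  62.7] 87.8 [[610.0, -468.0], [673.0, -471.0], [675.0, -409.0], [612.0, -406.0]]
gauge_post_mid 0.6 [794.1  -5.1] [43.8 63.3] 88.8 [[762.0, -26.0], [825.0, -28.0], [826.0, 16.0], [763.0, 17.0]]
loupe_mid 0.64 [ 463.6 -489.8] [58.2 51.3] 88.8 [[437.0, -518.0], [489.0, -519.0], [490.0, -461.0], [439.0, -460.0]]
loupe_mid 0.26 [ 574.2 -204.2] [198.2 238.9] 12.6 [[451.0, -109.0], [504.0, -342.0], [697.0, -299.0], [645.0, -66.0]]
plate [[0.55253764 0.16323981]]
block [[0.59296899 0.20527481]]
seat [[0.65075304 0.21503216]]
outline [[ 0.5853499  -0.20423026]]
carrier [[ 0.57275807 -0.20032589]]
post [[ 0.79842461 -0.01038109]]
round [[ 0.64816489 -0.44074998]]
tray [[0.537669   0.53907727]]
loupe [[ 0.47641714 -0.50414168]]
```

```bash
cat >> h.py <<'E'
def go(x,y,z,th):
    "print units of shift (in current tool axes), and turn about z, to reach target with tool down at yaw th deg"
    T=Tw(); d=T[:3,:3].T@(np.array([x,y,z])-T[:3,3]); 
    c,s=np.cos(np.radians(th)),np.sin(np.radians(th))
    Rt=np.array([[c,s,0],[s,-c,0],[0,0,-1]]); rv=R.from_matrix(T[:3,:3].T@Rt).as_rotvec(degrees=True)
    print('pos',T[:3,3].round(4),'yaw',round(np.degrees(np.arctan2(T[1,0],T[0,0])),2),'shift units',(d/.03).round(2),'turn units',(rv/5).round(2),'t',state()['time'])
E
python3 -m crank '[{"angular":[0,0,0],"delta_pos":[1,-0.65,-0.2],"gripper":1},{"angular":[0,0,0],"delta_pos":[1,-0.65,-0.2],"gripper":1},{"angular":[0,0,0],"delta_pos":[1,-0.65,-0.2],"gripper":1},{"angular":[0,0,0],"delta_pos":[1,-0.65,-0.2],"gripper":1},{"angular":[0,0,0],"delta_pos":[1,-0.65,-0.2],"gripper":1},{"angular":[0,0,0],"delta_pos":[1,-0.65,-0.2],"gripper":1},{"angular":[0,0,0],"delta_pos":[1,-0.65,-0.2],"gripper":1},{"angular":[0,0,0],"delta_pos":[1,-0.65,-0.2],"gripper":1},{"angular":[0,0,0],"delta_pos":[1,-0.65,-0.2],"gripper":1},{"angular":[0,0,0],"delta_pos":[1,-0.65,-0.2],"gripper":1},{"angular":[0,0,0],"delta_pos":[1,-0.65,-0.2],"gripper":1},{"angular":[0,0,0],"delta_pos":[1,-0.65,-0.2],"gripper":1}]'
python3 -c "
from h import *
go(.56,-.17,.32,90)"
```

```text
time: 2.9
tool_pos: [0.4415, -0.296, 0.3206]
tool_rot: [0.0, 0.993, 0.117, 0.0]
contact_force: [0.7, 0.3, -1.1]
gripper_width: 1.004
pos [ 0.4415 -0.296   0.3206] yaw 13.4 shift units [ 4.82 -3.17  0.02] turn units [  0.     0.   -15.32] t 2.9
```

```bash
python3 -m crank '[{"angular":[0,0,0],"delta_pos":[0.96,-0.63,0],"gripper":1},{"angular":[0,0,0],"delta_pos":[0.96,-0.63,0],"gripper":1},{"angular":[0,0,0],"delta_pos":[0.96,-0.63,0],"gripper":1},{"angular":[0,0,0],"delta_pos":[0.96,-0.63,0],"gripper":1},{"angular":[0,0,0],"delta_pos":[0.96,-0.63,0],"gripper":1},{"angular":[0,0,-1],"delta_pos":[0,0,0],"gripper":1},{"angular":[0,0,-1],"delta_pos":[0,0,0],"gripper":1},{"angular":[0,0,-1],"delta_pos":[0,0,0],"gripper":1},{"angular":[0,0,-1],"delta_pos":[0,0,0],"gripper":1},{"angular":[0,0,-1],"delta_pos":[0,0,0],"gripper":1},{"angular":[0,0,-1],"delta_pos":[0,0,0],"gripper":1},{"angular":[0,0,0],"delta_pos":[0,0,0],"gripper":1}]'
python3 - <<'E'
from h import *
import pickle
T=Tw(); f=grab_frame("wrist"); cv2.imwrite("pics/w1.png",f[:,:,::-1]); pickle.dump((T,f),open("w1.pkl","wb"))
c=cam("wrist",T)
print(ray(c,landmark_of("wrist","outline")[0]['pixel'],.027))
d=silhouettes("wrist","carrier")[0]
cs=max(cv2.findContours(d['mask'].astype(np.uint8),0,2)[0],key=cv2.contourArea)
r=cv2.minAreaRect((ray(c,cs[:,0],.02)*1000).astype(np.float32)); print(d['conf'],r)
go(.545,.21,.32,64.6)
E
```

```text
time: 4.4
tool_pos: [0.559, -0.1716, 0.3203]
tool_rot: [0.0, 0.929, 0.369, 0.0]
contact_force: [-0.5, 0.1, 0.5]
gripper_width: 1.0Traceback (most recent call last):
  File "<stdin>", line 5, in <module>
IndexError: list index out of range
```

View pics/w1.png

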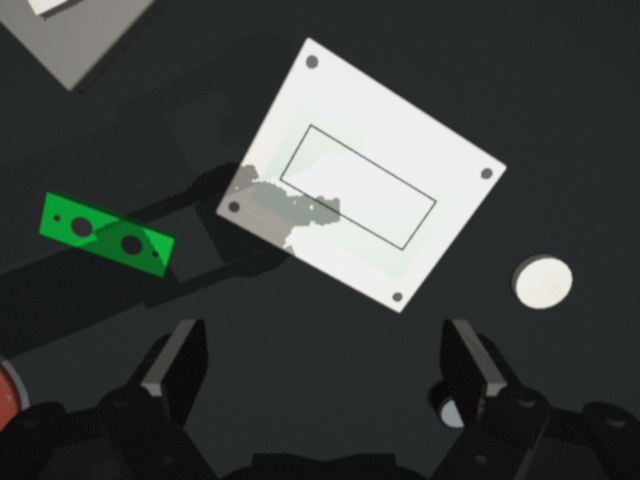

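Run:
```python
from h import *
import pickle
T,f=pickle.load(open("w1.pkl","rb")); c=cam("wrist",T)
g=cv2.cvtColor(f,cv2.COLOR_RGB2GRAY)
# dark-line pixels near hand polygon edges -> line fits
q=np.array([[310,125],[437,201],[403,250],[280,180]],float)
bh=cv2.morphologyEx(g,cv2.MORPH_BLACKHAT,np.ones((9,9)))
L=[]
for i in range(4):
    a,b=q[i],q[(i+1)%4]; n=np.array([-(b-a)[1],(b-a)[0]])/np.linalg.norm(b-a); P=[]
    for t in np.linspace(.1,.9,60):
        m=a+t*(b-a); off=np.arange(-6,6.1,.5); pts=(m+off[:,None]*n).astype(np.float32)
        v=cv2.remap(bh,pts[:,0].reshape(-1,1),pts[:,1].reshape(-1,1),1)[:,0].astype(float)
        if v.max()>25: w=np.where(v>.4*v.max(),v,0); P.append(m+n*(w@off)/w.sum())
    P=np.array(P); W=ray(c,P,.02); L.append(cv2.fitLine(W.astype(np.float32),cv2.DIST_HUBER,0,1e-4,1e-5).ravel()); print(len(P),L[-1].round(4), np.degrees(np.arctan2(L[-1][1],L[-1][0])))
def X(l,m):
    A=np.c_[l[:2],-m[:2]]; s=np.linalg.solve(A,m[2:]-l[2:]); return l[2:]+s[0]*l[:2]
C=np.array([X(L[i-1],L[i]) for i in range(4)]); print(C.round(4),C.mean(0)); print([np.linalg.norm(C[i]-C[i-1]) for i in range(4)])
cc=np.array([[308,38],[506,167],[400,313],[216,213]]); W=ray(c,cc,.02); print(W.round(3),W.mean(0))
go(.545,.21,.32,64.6)
```

```text
60 [ 0.2198 -0.9756  0.6087 -0.1961] -77.305565
60 [ 0.9754  0.2206  0.582  -0.2821] 12.746032
60 [ 0.2201 -0.9755  0.5465 -0.2107] -77.28387
60 [ 0.9756  0.2196  0.5609 -0.1293] 12.683493
[[ 0.5921 -0.1223]
 [ 0.6258 -0.2722]
 [ 0.5635 -0.2863]
 [ 0.5297 -0.1363]] [ 0.57777596 -0.20428772]
[np.float32(0.06390962), np.float32(0.15363742), np.float32(0.06385142), np.float32(0.15370715)]
[[ 0.648 -0.068]
 [ 0.7   -0.298]
 [ 0.508 -0.343]
 [ 0.456 -0.111]] [ 0.57771701 -0.20482288]
pos [ 0.559  -0.1716  0.3203] yaw 43.32 shift units [ 8.39 -9.57  0.01] turn units [ 0.   -0.   -4.26] t 4.5
```

```bash
python3 -m crank '[{"angular":[0,0,0],"delta_pos":[1,-0.86,0],"gripper":1},{"angular":[0,0,0],"delta_pos":[1,-0.86,0],"gripper":1},{"angular":[0,0,0],"delta_pos":[1,-0.86,0],"gripper":1},{"angular":[0,0,0],"delta_pos":[1,-0.86,0],"gripper":1},{"angular":[0,0,0],"delta_pos":[1,-0.86,0],"gripper":1},{"angular":[0,0,0],"delta_pos":[1,-0.86,0],"gripper":1},{"angular":[0,0,0],"delta_pos":[1,-0.86,0],"gripper":1},{"angular":[0,0,0],"delta_pos":[1,-0.86,0],"gripper":1},{"angular":[0,0,0],"delta_pos":[1,-0.86,0],"gripper":1},{"angular":[0,0,0],"delta_pos":[1,-0.86,0],"gripper":1},{"angular":[0,0,-1],"delta_pos":[0,0,0],"gripper":1},{"angular":[0,0,0],"delta_pos":[0,0,0],"gripper":1}]'
python3 - <<'E'
from h import *
import pickle
T=Tw(); f=grab_frame("wrist"); cv2.imwrite("pics/w2.png",f[:,:,::-1]); pickle.dump((T,f),open("w2.pkl","wb"))
c=cam("wrist",T)
for t,z in [("plate_center",.044),("block",.03)]:
  for d in silhouettes("wrist",t)[:3]:
    cs=max(cv2.findContours(d['mask'].astype(np.uint8),0,2)[0],key=cv2.contourArea)
    r=cv2.minAreaRect((ray(c,cs[:,0],z)*1000).astype(np.float32)); print(t,d['conf'],r,d['bbox'])
E
```

```text
time: 6.0
tool_pos: [0.5996, 0.2224, 0.3201]
tool_rot: [0.0, 0.912, 0.409, -0.0]
contact_force: [-0.1, 0.2, 0.3]
gripper_width: 0.995
plate_center 0.94 ((375.3749694824219, -10.982948303222656), (58.91436004638672, 133.0728759765625), 21.223447799682617) [253.9, 404.3, 368.4, 461.1]
plate_center 0.72 ((372.8493957519531, 144.91856384277344), (56.299930572509766, 43.6023063659668), 30.316184997558594) [123.9, 318.4, 246.5, 391.2]
plate_center 0.6 ((550.482421875, 169.32919311523438), (143.2247772216797, 50.9344367980957), 65.1644515991211) [277.0, 185.0, 366.4, 318.6]
block 0.96 ((592.54248046875, 200.90261840820312), (299.90728759765625, 238.76182556152344), 83.51126861572266) [152.3, 0.0, 498.8, 357.6]
```

View pics/w2.png

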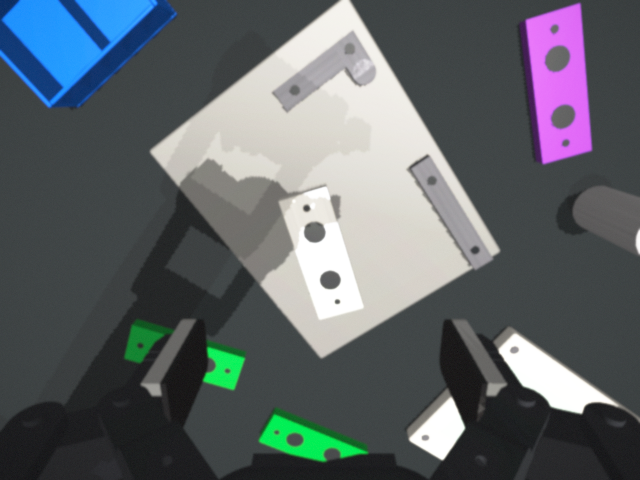

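Run:
```python
from h import *
import pickle
T,f=pickle.load(open("w2.pkl","rb")); c=cam("wrist",T)
x,y,a=.5505,.1693,np.radians(-25.2)
bx,by,ba=.5925,.2009,np.radians(-6.49)
o=f[:,:,::-1].copy(); o=cv2.resize(o,None,fx=4,fy=4,interpolation=cv2.INTER_CUBIC)
def dr(o,pts,col): cv2.polylines(o,[np.int32((proj(c,pts)+.5)*4)],True,col,1)
dr(o,rect_pts(x,y,a,.05,.14,.044),(0,0,255)); dr(o,rect_pts(bx,by,ba,.24,.3,.03),(255,0,0))
cs,sn=np.cos(ba),np.sin(ba)
def blk(u,v,z): return [bx+cs*u-sn*v,by+sn*u+cs*v,z]
for u0,u1,v0,v1 in [(.085,.107,-.145,-.013),(.085,.107,.076,.122),(.018,.085,.1,.122)]:
    dr(o,np.array([blk(u0,v0,.042),blk(u1,v0,.042),blk(u1,v1,.042),blk(u0,v1,.042)]),(0,160,0))
cv2.imwrite("pics/o2.png",o[680:1320,1040:1560]); cv2.imwrite("pics/o2b.png",cv2.resize(o[0:1460,560:2040],None,fx=.5,fy=.4))
```

```text
(no output)
```

View pics/o2.png

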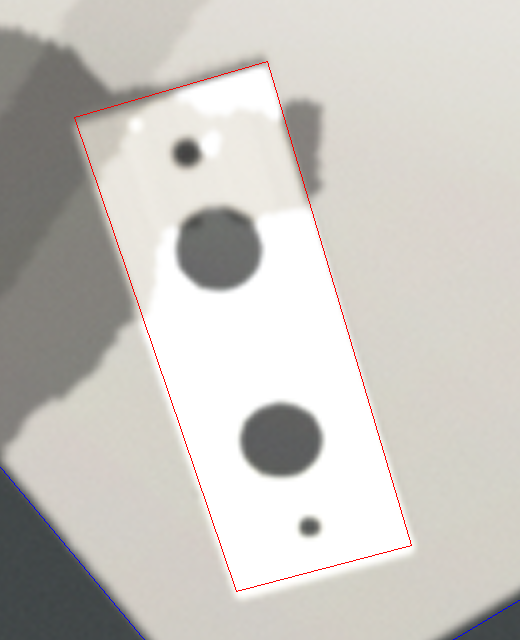

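View pics/o2b.png

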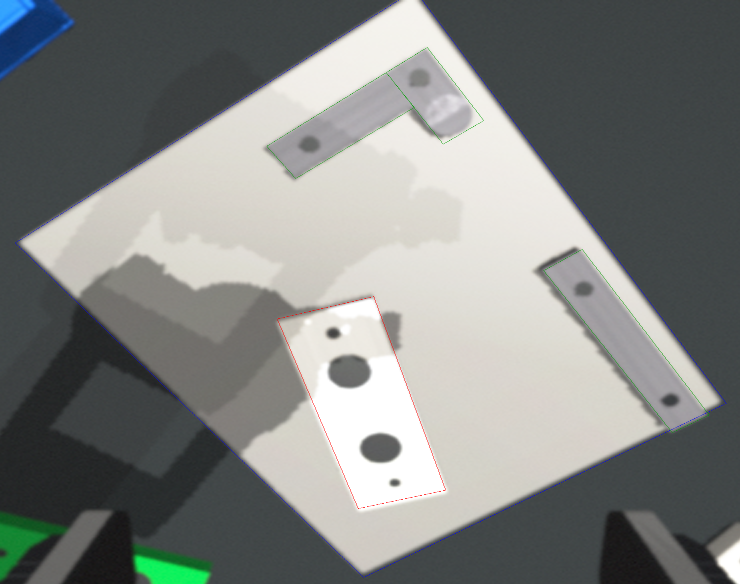

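```bash
python3 -c "
from h import *
go(.550,.169,.12,64.8)"
```

```text
pos [0.5998 0.2215 0.3203] yaw 48.28 shift units [-2.41 -0.07  6.68] turn units [ 0.  -0.  -3.3] t 6.15
```

```bash
python3 -m crank '[{"angular":[0,0,0],"delta_pos":[-0.8,-0.02,0.9],"gripper":1},{"angular":[0,0,0],"delta_pos":[-0.8,-0.02,0.9],"gripper":1},{"angular":[0,0,0],"delta_pos":[-0.81,-0.03,0.9],"gripper":1},{"angular":[0,0,-0.9],"delta_pos":[0,0,0.9],"gripper":1},{"angular":[0,0,-0.8],"delta_pos":[0,0,0.9],"gripper":1},{"angular":[0,0,-0.8],"delta_pos":[0,0,0.9],"gripper":1},{"angular":[0,0,-0.8],"delta_pos":[0,0,0.9],"gripper":1},{"angular":[0,0,0],"delta_pos":[0,0,0.38],"gripper":1},{"angular":[0,0,0],"delta_pos":[0,0,0],"gripper":1}]'
python3 - <<'E'
from h import *
go(.55,.169,.0465,64.8)
T=Tw(); f=grab_frame("wrist"); c=cam("wrist",T); o=f[:,:,::-1].copy()
cv2.polylines(o,[np.int32(proj(c,rect_pts(.5505,.1693,np.radians(-25.2),.05,.14,.044)))],True,(0,0,255),1)
cv2.imwrite("pics/w3.png",o)
E
```

```text
time: 7.28
tool_pos: [0.5498, 0.1689, 0.1194]
tool_rot: [-0.0, 0.844, 0.536, -0.001]
contact_force: [-0.0, 0.4, 0.2]
gripper_width: 1.001
pos [0.5498 0.1689 0.1194] yaw 64.78 shift units [0.01 0.01 2.43] turn units [-0.01  0.01 -0.  ] t 7.275
```

View pics/w3.png

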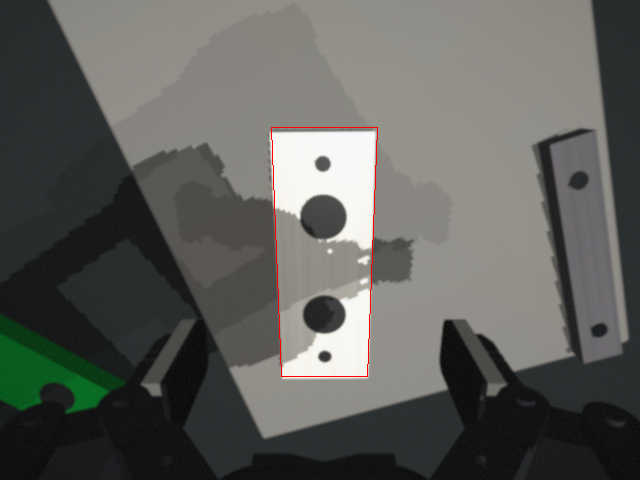

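```bash
python3 -m crank '[{"angular":[0,0,0],"delta_pos":[0,0,0.7],"gripper":1},{"angular":[0,0,0],"delta_pos":[0,0,0.7],"gripper":1},{"angular":[0,0,0],"delta_pos":[0,0,0.5],"gripper":1},{"angular":[0,0,0],"delta_pos":[0,0,0.4],"gripper":1},{"angular":[0,0,0],"delta_pos":[0,0,0.12],"gripper":1},{"angular":[0,0,0],"delta_pos":[0,0,0],"gripper":1}]'
python3 -m crank '[{"angular":[0,0,0],"delta_pos":[0,0,0],"gripper":0.75},{"angular":[0,0,0],"delta_pos":[0,0,0],"gripper":0.65},{"angular":[0,0,0],"delta_pos":[0,0,0],"gripper":0.62}]'
```

```text
time: 8.07
tool_pos: [0.5502, 0.1693, 0.0472]
tool_rot: [0.0, 0.844, 0.537, -0.0]
contact_force: [0.9, -0.4, 0.3]
gripper_width: 1.0
time: 8.45
tool_pos: [0.5504, 0.1693, 0.0478]
tool_rot: [0.0, 0.844, 0.537, 0.0]
contact_force: [0.2, 0.8, 0.4]
gripper_width: 0.619
```

```bash
python3 -m crank '[{"angular":[0,0,0],"delta_pos":[0,0,0],"gripper":0.5},{"angular":[0,0,0],"delta_pos":[0,0,0],"gripper":0},{"angular":[0,0,0],"delta_pos":[0,0,0],"gripper":0}]'
python3 -c "
from h import *
go(.6555,.2239,.0478,83.5)"
```

```text
time: 8.82
tool_pos: [0.5507, 0.1693, 0.0481]
tool_rot: [0.0, 0.844, 0.537, 0.001]
contact_force: [-0.7, 0.5, 5.9]
gripper_width: 0.564
pos [0.5507 0.1693 0.0481] yaw 64.9 shift units [3.13 2.39 0.01] turn units [ 0.01 -0.01 -3.72] t 8.825
```

```bash
python3 -m crank '[{"angular":[0,0,-0.62],"delta_pos":[0,0,-0.03],"gripper":0},{"angular":[0,0,-0.62],"delta_pos":[0,0,0],"gripper":0},{"angular":[0,0,-0.62],"delta_pos":[0,0,0],"gripper":0},{"angular":[0,0,-0.62],"delta_pos":[0,0,0],"gripper":0},{"angular":[0,0,-0.62],"delta_pos":[0,0,0],"gripper":0},{"angular":[0,0,-0.62],"delta_pos":[0,0,0],"gripper":0},{"angular":[0,0,0],"delta_pos":[0,0,0],"gripper":0}]'
python3 -m crank '[{"angular":[0,0,0],"delta_pos":[0.3,0.43,0],"gripper":0},{"angular":[0,0,0],"delta_pos":[0.3,0.43,0],"gripper":0},{"angular":[0,0,0],"delta_pos":[0.3,0.43,0],"gripper":0},{"angular":[0,0,0],"delta_pos":[0.3,0.43,0],"gripper":0},{"angular":[0,0,0],"delta_pos":[0.3,0.43,0],"gripper":0},{"angular":[0,0,0],"delta_pos":[0.3,0.43,0],"gripper":0},{"angular":[0,0,0],"delta_pos":[0,0,0],"gripper":0}]'
python3 - <<'E'
from h import *
go(.6555,.2239,.0478,83.5)
T=Tw(); f=grab_frame("wrist"); c=cam("wrist",T); o=f[:,:,::-1].copy()
cv2.polylines(o,[np.int32(proj(c,rect_pts(.6555,.2239,np.radians(-6.5),.05,.14,.044)))],True,(0,0,255),1)
cv2.imwrite("pics/w4.png",o)
E
```

```text
time: 9.7
tool_pos: [0.5502, 0.1692, 0.0481]
tool_rot: [0.0, 0.746, 0.666, 0.0]
contact_force: [0.2, 0.4, 3.0]
gripper_width: 0.562
time: 10.58
tool_pos: [0.634, 0.2146, 0.0482]
tool_rot: [0.0, 0.746, 0.666, 0.001]
contact_force: [3.1, 1.2, 2.5]
gripper_width: 0.565
pos [0.634  0.2146 0.0482] yaw 83.46 shift units [0.39 0.68 0.01] turn units [ 0.01 -0.01 -0.01] t 10.575
```

View pics/w4.png

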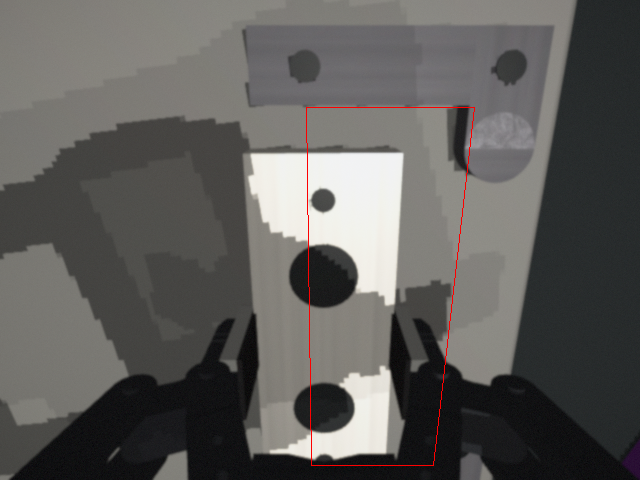

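```bash
python3 -m crank '[{"angular":[0,0,0],"delta_pos":[0,0.2,0],"gripper":0},{"angular":[0,0,0],"delta_pos":[0,0.2,0],"gripper":0},{"angular":[0,0,0],"delta_pos":[0,0.2,0],"gripper":0},{"angular":[0,0,0],"delta_pos":[0,0,0],"gripper":0}]'
python3 -m crank '[{"angular":[0,0,0],"delta_pos":[0,0.05,0],"gripper":0},{"angular":[0,0,0],"delta_pos":[0,0.02,0],"gripper":0},{"angular":[0,0,0],"delta_pos":[0,0,0],"gripper":0}]'
python3 -c "
from h import *
go(.6555,.2239,.0478,83.5)"
```

```text
time: 11.12
tool_pos: [0.6517, 0.2118, 0.0481]
tool_rot: [0.0, 0.746, 0.666, 0.0]
contact_force: [1.3, 0.2, 1.6]
gripper_width: 0.567
time: 11.5
tool_pos: [0.653, 0.2118, 0.0482]
tool_rot: [-0.0, 0.746, 0.666, -0.0]
contact_force: [-3.2, -0.7, 4.9]
gripper_width: 0.564
pos [0.653  0.2118 0.0482] yaw 83.5 shift units [0.41 0.04 0.01] turn units [-0.  0. -0.] t 11.5
```

```bash
python3 -m crank '[{"angular":[0,0,0],"delta_pos":[0,0.03,0],"gripper":0},{"angular":[0,0,0],"delta_pos":[0,0,0],"gripper":0}]'
python3 -m crank '[{"angular":[0,0,0],"delta_pos":[0,0.03,0],"gripper":0},{"angular":[0,0,0],"delta_pos":[0,0,0],"gripper":0}]'
python3 -c "
from h import *
go(.6555,.2239,.0478,83.5)"
```

```text
time: 11.75
tool_pos: [0.6532, 0.2118, 0.0482]
tool_rot: [-0.001, 0.746, 0.666, -0.001]
contact_force: [-5.0, -1.4, 7.0]
gripper_width: 0.568
time: 12.0
tool_pos: [0.6533, 0.2119, 0.0482]
tool_rot: [-0.001, 0.746, 0.666, -0.002]
contact_force: [-9.1, -0.7, 8.1]
gripper_width: 0.564
pos [0.6533 0.2119 0.0482] yaw 83.46 shift units [0.41 0.03 0.01] turn units [-0.05  0.01 -0.01] t 12.0
```

```bash
python3 -m crank '[{"angular":[0,0,0],"delta_pos":[0.12,-0.02,0],"gripper":0},{"angular":[0,0,0],"delta_pos":[0.12,0,0],"gripper":0},{"angular":[0,0,0],"delta_pos":[0.1,0,0],"gripper":0},{"angular":[0,0,0],"delta_pos":[0,0,0],"gripper":0}]'
python3 -m crank '[{"angular":[0,0,0],"delta_pos":[0.05,0,0],"gripper":0},{"angular":[0,0,0],"delta_pos":[0.02,0,0],"gripper":0},{"angular":[0,0,0],"delta_pos":[0,0,0],"gripper":0}]'
python3 -c "
from h import *
go(.6555,.2239,.0478,83.5)"
```

```text
time: 12.5
tool_pos: [0.6544, 0.22, 0.0482]
tool_rot: [0.0, 0.747, 0.665, -0.003]
contact_force: [-8.2, -6.1, 8.2]
gripper_width: 0.564
time: 12.88
tool_pos: [0.6546, 0.2217, 0.0481]
tool_rot: [0.0, 0.747, 0.665, -0.003]
contact_force: [-7.8, -8.2, 7.9]
gripper_width: 0.562
pos [0.6546 0.2217 0.0481] yaw 83.4 shift units [0.08 0.02 0.01] turn units [-0.04  0.05 -0.02] t 12.875
```

```bash
python3 -m crank '[{"angular":[0,0,0],"delta_pos":[0.06,0,0],"gripper":0},{"angular":[0,0,0],"delta_pos":[0,0,0],"gripper":0}]'
python3 -m crank '[{"angular":[0,0,0],"delta_pos":[0.05,0,0],"gripper":0},{"angular":[0,0,0],"delta_pos":[0,0,0],"gripper":0}]'
python3 - <<'E'
from h import *
go(.6555,.2239,.0478,83.5)
f=grab_frame("wrist"); cv2.imwrite("pics/w5.png",f[:,:,::-1])
E
```

```text
time: 13.12
tool_pos: [0.6548, 0.2235, 0.0482]
tool_rot: [0.0, 0.747, 0.665, -0.003]
contact_force: [-8.0, -6.7, 8.9]
gripper_width: 0.565
time: 13.38
tool_pos: [0.655, 0.225, 0.0482]
tool_rot: [0.0, 0.747, 0.665, -0.003]
contact_force: [-8.3, -7.5, 8.4]
gripper_width: 0.57
pos [0.655  0.225  0.0482] yaw 83.4 shift units [-0.04  0.02  0.01] turn units [-0.04  0.05 -0.02] t 13.375
```

View pics/w5.png

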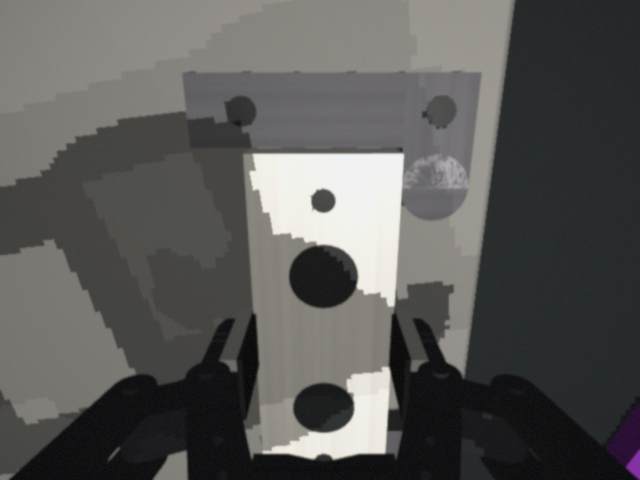

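```bash
python3 -m crank '[{"angular":[0,0,0],"delta_pos":[0.04,0,0],"gripper":0},{"angular":[0,0,0],"delta_pos":[0,0,0],"gripper":0}]'
python3 -m crank '[{"angular":[0,0,0],"delta_pos":[0.04,0,0],"gripper":0},{"angular":[0,0,0],"delta_pos":[0,0,0],"gripper":0}]'
```

```text
time: 13.68
tool_pos: [0.6551, 0.2262, 0.0481]
tool_rot: [0.0, 0.747, 0.665, -0.003]
contact_force: [-8.1, -8.5, 8.0]
gripper_width: 0.564
time: 13.92
tool_pos: [0.6552, 0.2266, 0.0482]
tool_rot: [0.001, 0.747, 0.665, -0.004]
contact_force: [-9.1, -10.6, 9.3]
gripper_width: 0.562
```

Force now rises as travel stalls; press slightly more and look.

```bash
python3 -m crank '[{"angular":[0,0,0],"delta_pos":[0.03,0,0],"gripper":0},{"angular":[0,0,0],"delta_pos":[0,0,0],"gripper":0}]'
python3 - <<'E'
from h import *
go(.6555,.2239,.0478,83.5)
f=grab_frame("wrist"); cv2.imwrite("pics/w6.png",cv2.resize(f[120:240,160:480,::-1],None,fx=2.5,fy=2.5))
E
```

```text
time: 14.18
tool_pos: [0.6552, 0.2267, 0.0482]
tool_rot: [0.001, 0.747, 0.665, -0.004]
contact_force: [-8.5, -12.3, 10.7]
gripper_width: 0.568
pos [0.6552 0.2267 0.0482] yaw 83.41 shift units [-0.09  0.02  0.01] turn units [-0.05  0.09 -0.02] t 14.175
```

View pics/w6.png

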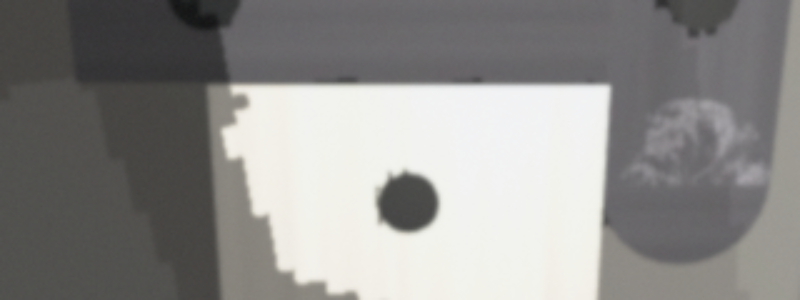

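```bash
python3 -m crank '[{"angular":[0,0,0],"delta_pos":[0,0,0],"gripper":0},{"angular":[0,0,0],"delta_pos":[-0.05,-0.03,0],"gripper":0},{"angular":[0,0,0],"delta_pos":[0,0,0],"gripper":0},{"angular":[0,0,0],"delta_pos":[0,0,0],"gripper":0},{"angular":[0,0,0],"delta_pos":[0,0,0],"gripper":0}]'
python3 -m crank '[{"angular":[0,0,0],"delta_pos":[0,0,-0.1],"gripper":0},{"angular":[0,0,0],"delta_pos":[0,0,-0.3],"gripper":0},{"angular":[0,0,0],"delta_pos":[0,0,-0.5],"gripper":0},{"angular":[0,0,0],"delta_pos":[0,0,-0.6],"gripper":0},{"angular":[0,0,0],"delta_pos":[0,0,-0.6],"gripper":0},{"angular":[0,0,0],"delta_pos":[0,0,-0.6],"gripper":0},{"angular":[0,0,0],"delta_pos":[0,0,-0.3],"gripper":0},{"angular":[0,0,0],"delta_pos":[0,0,0],"gripper":0},{"angular":[0,0,0],"delta_pos":[0,0,0],"gripper":0}]'
python3 - <<'E'
from h import *
go(.58,-.20,.15,102.7)
f=grab_frame("wrist"); cv2.imwrite("pics/w7.png",f[:,:,::-1])
E
```

```text
time: 14.85
tool_pos: [0.6551, 0.2267, 0.0481]
tool_rot: [0.001, 0.747, 0.665, -0.002]
contact_force: [-4.9, -7.2, 6.0]
gripper_width: 0.562
time: 15.98
tool_pos: [0.6548, 0.229, 0.1372]
tool_rot: [-0.0, 0.746, 0.666, -0.001]
contact_force: [-0.4, -0.4, -2.6]
gripper_width: 0.565
pos [0.6548 0.229  0.1372] yaw 83.49 shift units [-14.49  -0.86  -0.42] turn units [-0.02  0.   -3.84] t 15.975
```

View pics/w7.png

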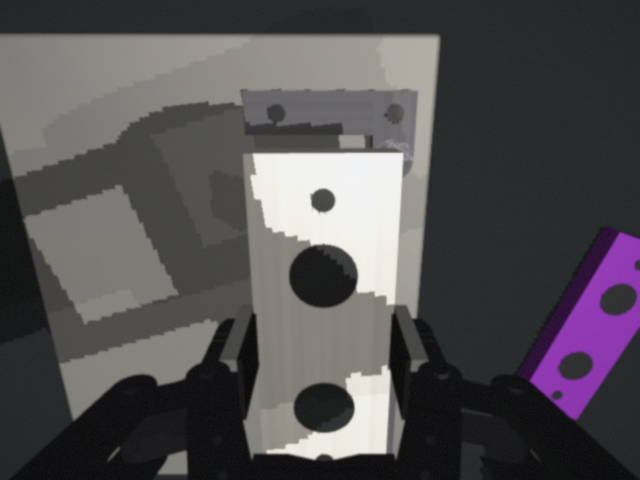

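Run:
```python
from h import *
m=camera_model("wrist"); M=np.array(m['mount']); c=(np.array(m['camera_matrix']),M[:3,:3],M[:3,3])
print(ray(c,[(243.5,153),(404,153),(258,410),(390,410),(323,200.5),(323,277),(323.5,407)],.0042).round(4))
T=Tw(); 
# target tool pos for plate centre offset (ox,0) in tool
th=np.radians(102.7)
for ox in (-.0028,-.002,-.001): print(ox, np.array([.5778,-.2043])-ox*np.array([np.cos(th),np.sin(th)]))
```

```text
[[ 0.0683 -0.0245]
 [ 0.0682  0.0251]
 [-0.03   -0.0252]
 [-0.0301  0.026 ]
 [ 0.0532  0.0001]
 [ 0.0263  0.0001]
 [-0.0286  0.0002]]
-0.0028 [ 0.57718443 -0.2015685 ]
-0.002 [ 0.57736031 -0.20234893]
-0.001 [ 0.57758015 -0.20332447]
```

```bash
python3 -c "
from h import *
go(.5774,-.2025,.137,102.7)"
python3 -m crank '[{"angular":[0,0,0],"delta_pos":[-0.5,-0.02,0],"gripper":0},{"angular":[0,0,0],"delta_pos":[-1,-0.05,0],"gripper":0},{"angular":[0,0,0],"delta_pos":[-1,-0.05,0],"gripper":0},{"angular":[0,0,0],"delta_pos":[-1,-0.05,0],"gripper":0},{"angular":[0,0,0],"delta_pos":[-1,-0.05,0],"gripper":0},{"angular":[0,0,0],"delta_pos":[-1,-0.05,0],"gripper":0},{"angular":[0,0,0],"delta_pos":[-1,-0.05,0],"gripper":0},{"angular":[0,0,0],"delta_pos":[-1,-0.05,0],"gripper":0},{"angular":[0,0,0],"delta_pos":[-1,-0.05,0],"gripper":0},{"angular":[0,0,0],"delta_pos":[-1,-0.05,0],"gripper":0},{"angular":[0,0,0],"delta_pos":[-1,-0.05,0],"gripper":0},{"angular":[0,0,0],"delta_pos":[-1,-0.05,0],"gripper":0}]'
python3 -m crank '[{"angular":[0,0,0],"delta_pos":[-1,-0.1,0],"gripper":0},{"angular":[0,0,0],"delta_pos":[-1,-0.1,0],"gripper":0},{"angular":[0,0,-0.7],"delta_pos":[-0.8,-0.1,0],"gripper":0},{"angular":[0,0,-0.8],"delta_pos":[0,0,0],"gripper":0},{"angular":[0,0,-0.8],"delta_pos":[0,0,0],"gripper":0},{"angular":[0,0,-0.8],"delta_pos":[0,0,0],"gripper":0},{"angular":[0,0,-0.74],"delta_pos":[0,0,0],"gripper":0},{"angular":[0,0,0],"delta_pos":[0,0,0],"gripper":0},{"angular":[0,0,0],"delta_pos":[0,0,0],"gripper":0}]'
python3 -c "
from h import *
go(.5774,-.2025,.137,102.7)"
```

```text
pos [0.6547 0.229  0.1369] yaw 83.49 shift units [-1.458e+01 -9.300e-01  1.000e-02] turn units [-0.02  0.   -3.84] t 16.025
time: 17.52
tool_pos: [0.5983, -0.1134, 0.1377]
tool_rot: [-0.0, 0.746, 0.666, -0.0]
contact_force: [0.2, 0.7, -3.4]
gripper_width: 0.564
time: 18.65
tool_pos: [0.5804, -0.1944, 0.1379]
tool_rot: [-0.0, 0.625, 0.781, -0.0]
contact_force: [1.2, 0.6, -2.1]
gripper_width: 0.563
pos [ 0.5804 -0.1944  0.1379] yaw 102.62 shift units [-0.24 -0.16  0.03] turn units [-0.01 -0.   -0.02] t 18.65
```

```bash
python3 -m crank '[{"angular":[0,0,0],"delta_pos":[-0.24,-0.16,0.3],"gripper":0},{"angular":[0,0,0],"delta_pos":[0,0,0.6],"gripper":0},{"angular":[0,0,0],"delta_pos":[0,0,0.6],"gripper":0},{"angular":[0,0,0],"delta_pos":[0,0,0.6],"gripper":0},{"angular":[0,0,0],"delta_pos":[0,0,0.4],"gripper":0},{"angular":[0,0,0],"delta_pos":[0,0,0.3],"gripper":0},{"angular":[0,0,0],"delta_pos":[0,0,0.1],"gripper":0},{"angular":[0,0,0],"delta_pos":[0,0,0],"gripper":0}]'
python3 - <<'E'
from h import *
go(.5774,-.2025,.0385,102.7)
T=Tw();f=grab_frame("wrist"); o=f[:,:,::-1].copy(); c=cam("wrist",T)
cv2.polylines(o,[np.int32(proj(c,rect_pts(.5778,-.2043,np.radians(12.7),.064,.154,.02)))],True,(0,0,255),1)
cv2.imwrite("pics/w8.png",o)
E
```

```text
time: 19.65
tool_pos: [0.578, -0.2023, 0.0515]
tool_rot: [0.0, 0.625, 0.781, 0.0]
contact_force: [0.2, -0.3, -1.6]
gripper_width: 0.565
pos [ 0.578  -0.2023  0.0515] yaw 102.7 shift units [-0.   -0.02  0.43] turn units [ 0.  0. -0.] t 19.65
```

View pics/w8.png

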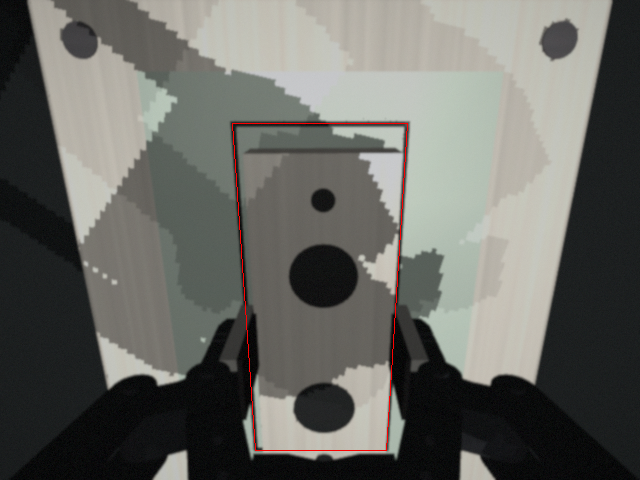

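```bash
python3 -m crank '[{"angular":[0,0,0],"delta_pos":[0,0,0.15],"gripper":0},{"angular":[0,0,0],"delta_pos":[0,0,0.13],"gripper":0},{"angular":[0,0,0],"delta_pos":[0,0,0.1],"gripper":0},{"angular":[0,0,0],"delta_pos":[0,0,0.04],"gripper":0},{"angular":[0,0,0],"delta_pos":[0,0,0],"gripper":0}]'
python3 -m crank '[{"angular":[0,0,0],"delta_pos":[0,0,0.03],"gripper":0},{"angular":[0,0,0],"delta_pos":[0,0,0],"gripper":0}]'
```

```text
time: 20.32
tool_pos: [0.5777, -0.2022, 0.0385]
tool_rot: [-0.0, 0.625, 0.781, -0.0]
contact_force: [-0.7, 1.4, -2.3]
gripper_width: 0.565
time: 20.58
tool_pos: [0.578, -0.2024, 0.0381]
tool_rot: [0.0, 0.625, 0.781, 0.0]
contact_force: [-0.5, 0.7, 1.2]
gripper_width: 0.565
```

Contact made (force up from −2.3 to +1.2 N). Open slowly.

```bash
python3 -m crank '[{"angular":[0,0,0],"delta_pos":[0,0,0.01],"gripper":0},{"angular":[0,0,0],"delta_pos":[0,0,0],"gripper":0.6},{"angular":[0,0,0],"delta_pos":[0,0,0],"gripper":0.68},{"angular":[0,0,0],"delta_pos":[0,0,0],"gripper":0.8},{"angular":[0,0,0],"delta_pos":[0,0,0],"gripper":0.8},{"angular":[0,0,0],"delta_pos":[0,0,0],"gripper":0.85}]'
python3 - <<'E'
from h import *
f=grab_frame("wrist"); cv2.imwrite("pics/w9.png",f[:,:,::-1])
E
```

```text
time: 21.32
tool_pos: [0.5778, -0.2022, 0.0374]
tool_rot: [-0.0, 0.625, 0.781, -0.0]
contact_force: [-0.3, 0.3, -0.7]
gripper_width: 0.851
```

View pics/w9.png

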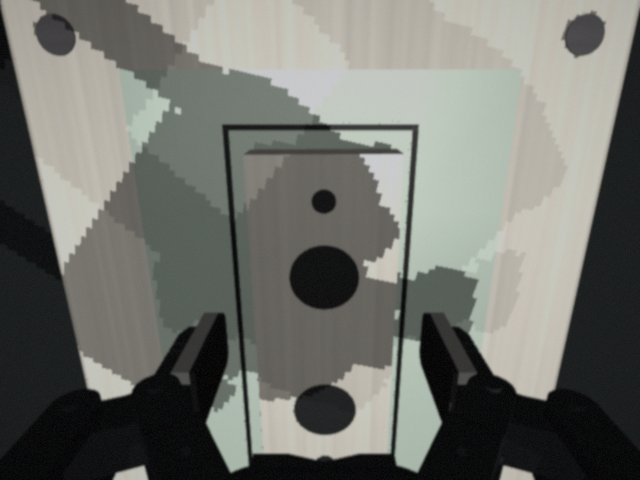

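Plate lies inside the line with the fingers clear on both sides. Retreat up and verify.

```bash
python3 -m crank '[{"angular":[0,0,0],"delta_pos":[0,0,-0.2],"gripper":0.85},{"angular":[0,0,0],"delta_pos":[0,0,-0.5],"gripper":0.85},{"angular":[0,0,0],"delta_pos":[0,0,-1],"gripper":0.85},{"angular":[0,0,0],"delta_pos":[0,0,-1],"gripper":1},{"angular":[0,0,0],"delta_pos":[0,0,-1],"gripper":1},{"angular":[0,0,0],"delta_pos":[0.5,0,-1],"gripper":1},{"angular":[0,0,0],"delta_pos":[0.5,0,-1],"gripper":1},{"angular":[0,0,0],"delta_pos":[0.5,0,-1],"gripper":1},{"angular":[0,0,0],"delta_pos":[0,0,0],"gripper":1},{"angular":[0,0,0],"delta_pos":[0,0,0],"gripper":1}]'
python3 - <<'E'
from h import *
T=Tw();f=grab_frame("wrist"); c=cam("wrist",T); o=f[:,:,::-1].copy()
for d in silhouettes("wrist","plate_center")[:3]:
    cs=max(cv2.findContours(d['mask'].astype(np.uint8),0,2)[0],key=cv2.contourArea)
    print(d['conf'],cv2.minAreaRect((ray(c,cs[:,0],.034)*1000).astype(np.float32)))
cv2.polylines(o,[np.int32(proj(c,rect_pts(.5778,-.2043,np.radians(12.7),.05,.14,.034)))],True,(0,0,255),1)
cv2.imwrite("pics/w10.png",o)
f=grab_frame("top"); cv2.imwrite("pics/t2.png",f[:,:,::-1]); ct=cam("top")
for t,z in [("gauge_post_mid",.1),("round_sample_mid",.014),("parts_tray_mid",.05),("loupe_mid",.03)]:
    for d in silhouettes("top",t)[:1]:
        cs=max(cv2.findContours(d['mask'].astype(np.uint8),0,2)[0],key=cv2.contourArea)
        print(t,cv2.minAreaRect((ray(ct,cs[:,0],z)*1000).astype(np.float32))[0])
E
```

```text
time: 22.62
tool_pos: [0.5676, -0.1585, 0.2381]
tool_rot: [-0.0, 0.625, 0.781, -0.0]
contact_force: [0.3, -0.0, -0.8]
gripper_width: 1.001
0.85 ((377.0484924316406, -75.26419067382812), (52.45421600341797, 58.60313034057617), 20.39076805114746)
0.57 ((578.5346069335938, -202.5394287109375), (50.05434799194336, 141.80474853515625), 12.950159072875977)
gauge_post_mid (792.5603637695312, -5.028614044189453)
round_sample_mid (642.5963745117188, -438.42413330078125)
parts_tray_mid (535.8438720703125, 532.3985595703125)
loupe_mid (463.6709899902344, -488.2641296386719)
```

View pics/w10.png

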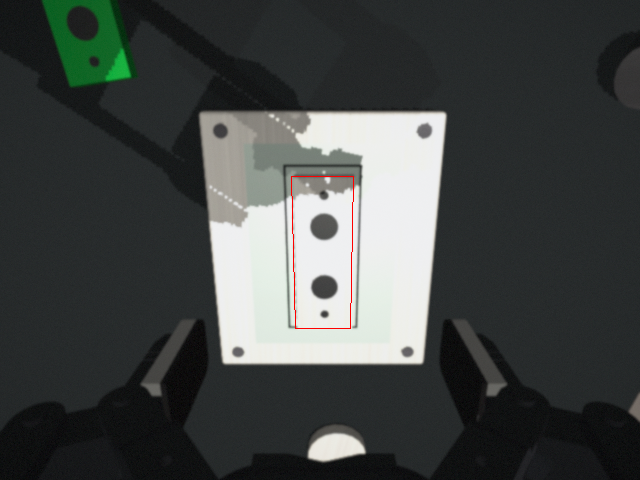

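```bash
python3 -c "
from plant import *
print(job_done(),state()['time'])"
```

```text
the job is handed in; nothing more can be done
the job is handed in; nothing more can be done
```

The plate is lying flat and released inside the drawn rectangle on the carrier. I handed the job in shortly after 22.6 s of the 58 s allowed; no verdict was reported.

**How it went:** I gripped the plate where it lay and turned it square on the granite. I slid it against the long stop (about 9 N), then along to the end stop (about 12 N). The wrist picture showed both sides flush. I then lifted it straight up about 89 mm, carried it to the carrier and set it down at about 1 N before letting go.

**Last checks:**
- **Position:** the plate's outline in the wrist camera puts its centre about 2 mm from the rectangle's middle, against a 7 mm limit. That figure includes a little of the plate's side wall. Its angle is within about 0.3° of the rectangle's.
- **Gripper:** it was retreated 0.2 m above the carrier and touching nothing.
- **Other things:** in the top camera, the post, disc, tray and loupe are all within about 3 mm of where they started, which is about one pixel.
- **Disagreement:** the plate's offset in the grip came out as about 1.2 to 1.7 mm from the picture, but 2.8 mm from the estimated corner position. I used 1.8 mm; the gap is well inside the tolerances.

No check failed.

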